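Load a turned blank into the holding cradle and shut its catch

TASK

Take the round wooden blank that has a block glued upright on its middle, slide it flat along the bench into the open mouth of the holding cradle, under the two metal lips, until it is fully home against the back stop. Then swing the cradle's steel catch bar all the way shut across the mouth. Leave the other things on the bench where they are.

Things in the scene. Friction and masses are not known exactly. Their poses are not given: they have to be found in the camera images.
- blank: The work: a pale wooden disc, 150 mm diameter and 22 mm thick, lying flat, with a round wooden block 45 mm in diameter and 60 mm tall standing glued on its middle (its top is 82 mm above the disc's underside; a small decorative fillet at the block's foot). About 0.3 kg. Origin: centre of the disc's underside; z is up.
- cradle: Holding cradle fixed on the bench, which is its floor. Origin: bench point under the blank's centre when home. Mouth faces its +y: slide in along -y to the plywood back stop, whose face is at y = -75 mm. Two plywood side rails, inner faces at x = +-81 mm, outer at +-101 mm, 28 mm high, from y = -75 to +92 mm, carry the lips.
- cradle_slot (a point): Middle of the outer end of the slot between the lips, at the cradle's x = 0, y = +60 mm, 36 mm above the bench. The two aluminium lips are 8 mm thick (28 to 36 mm above the bench), run from y = -95 to +60 mm and reach inwards over the blank to x = +-35 mm, leaving a 70 mm wide slot for its block.
- catch (a joint): Level steel catch bar, 22 mm wide, 40 to 54 mm above the bench, on a pivot over the +x rail at the mouth. 0 rad: shut, across the mouth, pointing to the cradle's -x. Grows as it swings out, clockwise from above; at 1.57 it points along the cradle's +y, out of the mouth. Light friction, stays where left; stops at 0 and 2.1.
- catch_knob (a point): Middle of the grip of the round upright wooden knob on the catch bar, 140 mm from the pivot: 24 mm in diameter, from 64 to 94 mm above the bench; this point is 80 mm above the bench.
- catch_pivot (a point): Pivot axis of the catch bar, at the cradle's x = +91, y = +75 mm, 40 mm above the bench. Axis vertical.
- platter: Bystander: plain pale wooden platter without any block, 190 mm diameter, 20 mm high. Origin under its centre.
- glue: Bystander: white plastic glue bottle, 56 mm diameter, 150 mm tall. Origin under its centre.
- finial: Bystander: turned wooden finial standing upright, 60 mm diameter, 118 mm tall. Origin under its centre.
- mallet: Bystander: hammer lying along its x, 280 mm long, head towards +x, about 40 mm high.
- rasp: Bystander: steel rasp 200 mm long with a 120 mm wooden handle, lying along its x, 22 mm high.
- jar: Bystander: amber glass jar, 72 mm diameter, 85 mm tall. Origin under its centre.
- bowl: Bystander: dark wooden bowl, 140 mm diameter, 55 mm tall. Origin under its centre.
Mind the look-alikes: they are no part of the job. What is shaped like the blank but purple is not meant.

How it is judged:
By the outcome, as a careful person would: the job done as asked, in the order asked, and still so for the second after the job is handed in, with the robot touching nothing.
It also fails if it takes over 64 s, if anything falls off the work surface, if the arm or the gripper's body presses on something with over 40 N, if the wrist force passes 120 N, or if a joint passes its speed limit or range.

ROBOT

A 6-joint arm with a two-finger parallel gripper is mounted at the origin on the work surface. World frame = base frame: x ahead of the robot, y to its left, z up, the work surface at z = 0. Lengths are in m, angles in degrees, forces in N, time in s.
With the tool pointing down it reaches from about 0.25 to 0.725 m from the base axis. Payload 9.7 kg.
Tool frame: the origin (TCP) lies midway between the tips of the shut fingers; the grasp point (between the pads) lies 19 mm behind it; z points along the fingers, y is the line along which they close (so a half turn about z gives the same grasp; the last joint's range is limited). The gripper opens to 85 mm and grips with 20 to 120 N. Pads are 22 mm wide; open, the fingers measure 114 mm over their backs; the gripper's body (76 mm by 85 mm) begins 54 mm behind the grasp point. The pads swing forward as they close: fully open they stand 13 mm farther back than shut.
Start: joints at [-68.755, 4.979, 10.078, 95.1, 0, 90], TCP at [0.199, -0.513, 0.231] pointing down, gripper open.
Joint ranges: [-179.16, 179.16], [-48.56, 103.87], [-65.8, 70.77], [-126.05, 130.52], [-82.76, 87.17], [-180, 180]. Speed limits (degrees/s): [127.2, 127.2, 147.25, 180, 180, 180].

INTERFACE

Orientations are given as [roll, pitch, yaw] about the fixed x, y, z axes, in that order (R = Rz(yaw) Ry(pitch) Rx(roll)).
In Python, from workcell import readout, imaging, bot, spotter gives the robot as it stands.
- The arm moves only by the shell command python3 -m jog 'ROWS' [FORCE]. ROWS is JSON, a list of rows, each an object with "rotation": the turn, a rotation vector about the world's x, y, z in degrees, a list of three; "translation": the shift along the world's x, y, z in mm, a list of three; "grip": the finger opening in mm, from 0 to 85.4. In form: [{"rotation": [wx, wy, wz], "translation": [dx, dy, dz], "grip": grip}, ...]. A call has 1 to 20 rows; each row is the pose to reach, as a shift and turn from the pose commanded when the call began; what a row does not reach only later rows make up. A row lasts 1/10 s, in which the tool goes at most 50 mm and 8.59 degrees, less where a joint would pass 70% of its speed; a pose out of reach is approached as far as the arm can. A call with a gripper value outside its range is refused whole. The fingers move at their own pace and stop on an object; FORCE is the grip in N (left out, the last holds). Time passes only in rows, so rows that repeat a pose let the fingers close. It gives the time, the measured TCP pose, the force, the opening and the grip force at its end, in the units of the state.
- readout.get_obs(): the state, without advancing time (a new reading comes with each control period).
- imaging.camera(name): name is "side" or "top" or "wrist"; returns (picture, depth): 480x640x3 uint8, red, green, blue; 480x640 float32, m along the optical axis (not along the pixel's ray), 0 where there is no reading.
- imaging.camera_info(name): a dict with "vertical_fov" (degrees; the focal length in pixels is half the picture's height over the tangent of half this angle, whatever the lens; pixels are square), "cx", "cy" (the principal point, pixels), "extrinsics" (4x4, takes a point from camera to world coordinates); the wrist camera has in their place "tool_from_camera" (4x4, takes a point from camera to tool coordinates, whose origin is the TCP and whose axes are the flange's). Camera axes: x right, y down, z forward; pixel columns grow to the right and rows downward; lengths in m; the calibration is good to about 2 mm. A picture is of the moment at which its call begins: read the wrist's pose just before it. camera_info takes no time and is no camera call.
- bot.job_done(): hands the job in; it is judged then, once.
Trained networks look in the newest picture that a camera, given by its name, has taken for a name from the list of things; names that differ only in an ending like _2 or _b are one class to them, and where a whole thing is asked for, a point or a joint stands for the part that bears it (a point fixed in the world has none). Each returns a list of dicts, best first, with "confidence" (0 to 1); they miss things now and then, are a little off and sometimes report something else, mostly with a low value. They report only what shows in the picture. A call takes as long as a camera call. They do not tell look-alikes from the thing itself.
- spotter.spot_in(camera, target): "box" ([centre column, centre row, width, height] in pixels, round what is visible of it).
- spotter.mark_of(camera, target): "uv" ([column, row] in pixels: a listed point, or the origin of a listed thing).
The state is a dict: "time": time; "q": joint angles; "qd": joint speeds; "joint_efforts": joint torques, N m; "ee_pos": TCP position; "tcp_rot": TCP orientation; "wrist_force": force on the tool from outside, world axes, zero at the start; "torque": the same for the moment, N m; "opening": finger opening in m; "grasp_force": force on a finger pad.
Only numpy, scipy, OpenCV 4.12 (cv2) and the standard library are available. Lean on these libraries where they do the work, as an engineer would, in place of code of your own. Each camera call takes 0.05 s, during which the arm holds its last target. There are 200 camera calls.

## Working session

There is one attempt and no reset: what is moved stays moved. The work goes in short steps, Python scripts to look and compute and a shell command to move; the robot and the scene stay as the last step left them, time stands still between calls to the robot, and variables do not carry over. Pictures are saved under pics/ and viewed, at most 10 in all, crops included, and the job is handed in when it is done.

```bash
mkdir -p pics; cat > h.py <<'E'
import numpy as np, cv2
from workcell import readout, imaging, bot, spotter
from scipy.spatial.transform import Rotation as R
def K(n):
    i=imaging.camera_info(n); f=240/np.tan(np.radians(i["vertical_fov"]/2)); return f,i["cx"],i["cy"],i
def T(n,obs=None):
    i=imaging.camera_info(n)
    if n!="wrist": return np.array(i["extrinsics"])
    o=obs or readout.get_obs(); M=np.eye(4); M[:3,:3]=R.from_euler("xyz",o["tcp_rot"],degrees=True).as_matrix(); M[:3,3]=o["ee_pos"]
    return M@np.array(i["tool_from_camera"])
def ray(n,uv,M):
    f,cx,cy,_=K(n); d=np.array([(uv[0]-cx)/f,(uv[1]-cy)/f,1]); return M[:3,3],M[:3,:3]@d
def at_depth(n,uv,d,M): o,r=ray(n,uv,M); return o+r*d
def at_z(n,uv,z,M): o,r=ray(n,uv,M); return o+r*(z-o[2])/r[2]
def cloud(n,dep,M):
    f,cx,cy,_=K(n); v,u=np.mgrid[:480,:640]; P=np.stack([(u-cx)/f*dep,(v-cy)/f*dep,dep],-1); return P@M[:3,:3].T+M[:3,3]
def save(name,rgb): cv2.imwrite("pics/"+name,rgb[...,::-1])
E
python3 - <<'E'
from h import *
o=readout.get_obs(); print(o)
np.set_printoptions(precision=4,suppress=True)
for n in("top","side"):
    c,d=imaging.camera(n); save(n+"0.png",c); np.savez(n+"0.npz",c=c,d=d,M=T(n)); print(n,K(n)[:3],T(n).tolist(),(d>0).mean())
    for t in("blank","cradle","platter"): print(t,spotter.spot_in(n,t))
    for t in("blank","cradle","cradle_slot","catch_knob","catch_pivot"): print(t,spotter.mark_of(n,t))
print(K("wrist"))
E
```

```text
{'time': 0.0, 'q': array([-6.87545692e+01,  5.01102584e+00,  1.00331686e+01,  9.50987929e+01,
        1.24150506e-03,  9.00007476e+01]), 'qd': array([-0.04542904, -0.09687094,  0.08614881, -0.04789052, -0.13541457,
        0.03024581]), 'joint_efforts': array([-1.52604143e-04, -5.20389926e+01,  4.64803219e+01,  1.63309736e-02,
       -2.98972179e-05,  1.84265019e-06]), 'ee_pos': array([ 0.19922188, -0.51240215,  0.23057226]), 'tcp_rot': array([-1.79923350e+02, -1.24050379e-03,  2.12446815e+01]), 'wrist_force': array([-0.0870583, -0.4065681,  0.3101395]), 'torque': array([ 0.01974665, -0.02277276,  0.01478962]), 'grasp_force': 0.0, 'opening': 0.0851101199881883}
top (np.float64(543.4798190354221), 326.7820521106933, 233.23297536167624) [[-0.002087827896923052, -0.9937541906733789, 0.1115717235403763, 0.42988171378954887], [-0.9996357456488503, -0.0009280953561368173, -0.026972479679795994, 0.036107468092032205], [0.02690756391314383, -0.1115873969501361, -0.9933902736820776, 1.2329498460421542], [0.0, 0.0, 0.0, 1.0]] 0.996123046875
blank [{'box': [228.8, 364.1, 71.7, 71.1], 'confidenc
[... 1425 characters left out ...]
33.5], 'confidence': 0.87}, {'uv': [388.6, 410.7], 'confidence': 0.86}, {'uv': [359.6, 236.9], 'confidence': 0.17}]
cradle [{'uv': [380.6, 240.4], 'confidence': 0.87}]
cradle_slot [{'uv': [361.0, 239.3], 'confidence': 0.96}]
catch_knob [{'uv': [279.8, 220.5], 'confidence': 0.71}]
catch_pivot [{'uv': [329.7, 222.9], 'confidence': 0.85}]
(np.float64(408.7240677781062), 320.61516321041006, 246.04878441095457, {'vertical_fov': 60.84233363970712, 'cx': 320.61516321041006, 'cy': 246.04878441095457, 'tool_from_camera': array([[ 0.0001, -0.9631, -0.2692,  0.0688],
       [ 1.    ,  0.0001,  0.0002, -0.0004],
       [-0.0002, -0.2692,  0.9631, -0.1419],
       [ 0.    ,  0.    ,  0.    ,  1.    ]])})
```

View pics/top0.png

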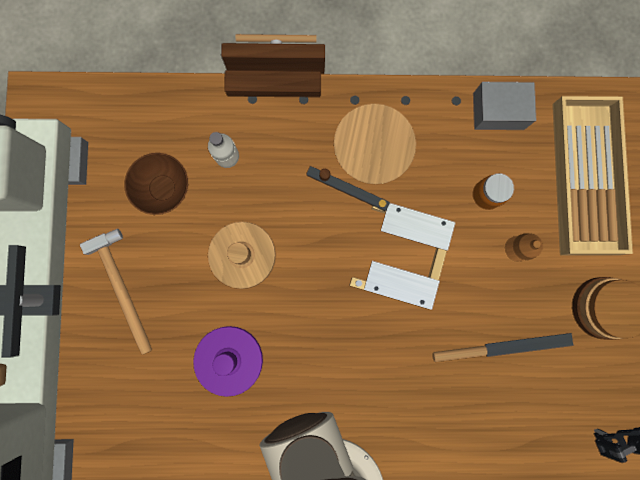

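View pics/side0.png

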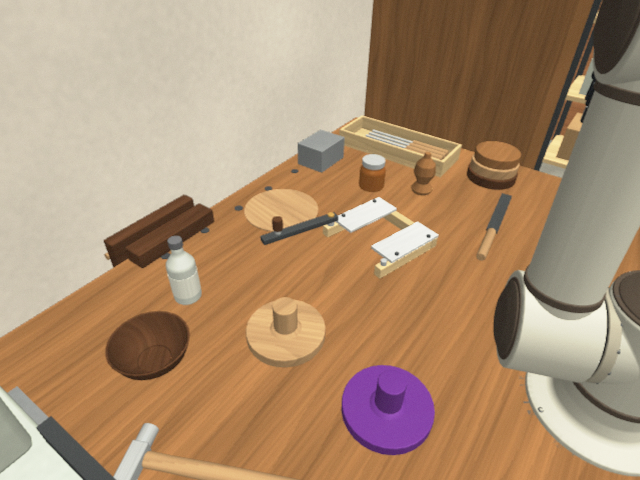

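The pictures show these things that could be taken for the blank:
- **Pale disc with block:** top (241,255), side (286,330). This fits the description.
- **Purple look-alike:** top (228,360), side (388,408).
- **Platter without a block:** top (375,143), side (281,210).

I choose the pale one. The cradle's mouth faces left in the top view, and the catch is open with its knob at top (324,174).

```bash
python3 - <<'E'
from h import *
np.set_printoptions(precision=4,suppress=True)
S={n:np.load(n+"0.npz") for n in("top","side")}
def tri(a,b):
    (o1,r1),(o2,r2)=ray("top",a,S["top"]["M"]),ray("side",b,S["side"]["M"])
    A=np.stack([r1,-r2],1); s=np.linalg.lstsq(A,o2-o1,rcond=None)[0]; p,q=o1+r1*s[0],o2+r2*s[1]
    return (p+q)/2,np.linalg.norm(p-q)
for k,a,b in(("blockfoot",(240.3,256),(285.8,333.5)),("pivot",(378.6,206.5),(329.7,222.9)),("slot",(376.6,247.8),(361,239.3)),("knob",(323.3,174),(279.8,220.5)),("cradle",(401,255.4),(380.6,240.4))): print(k,*tri(a,b))
for n in S:
    c,d=S[n]["c"],S[n]["d"]; P=cloud(n,d,S[n]["M"]); z=P[...,2]
    hsv=cv2.cvtColor(c,cv2.COLOR_RGB2HSV)
    bench=P[300:340,300:420] if n=="top" else P[300:380,300:340]
    print(n,"bench z",np.median(bench[...,2]))
    # blank: cylinder region
    ctr=at_depth(n,(241,250) if n=="top" else (286,303),d[250,241] if n=="top" else d[303,286],S[n]["M"]); print("blocktop",ctr)
    near=np.linalg.norm(P[...,:2]-ctr[:2],axis=-1)
    for nm,m in(("blk",(near<.05)&(z>.068)&(z<.1)),("disc",(near<.12)&(z>.015)&(z<.03))):
        q=P[m]; (cc,r)=cv2.minEnclosingCircle(q[:,:2].astype(np.float32)); print(nm,m.sum(),"z",np.median(q[:,2]),"c",cc,r,"mean",q.mean(0))
    # lips: bright gray
    m=(hsv[...,1]<40)&(hsv[...,2]>170)&(np.linalg.norm(P[...,:2]-[.40,-.11],axis=-1)<.16)&(z>.02)&(z<.05)
    nl,lab,st,ce=cv2.connectedComponentsWithStats(m.astype(np.uint8))
    for i in range(1,nl):
        if st[i,4]>300:
            q=P[lab==i]; print("lip",st[i,4],"z",np.median(q[:,2]),cv2.minAreaRect((q[:,:2]*1000).astype(np.float32)))
    # knob
    kz=(z>.075)&(z<.11)&(np.linalg.norm(P[...,:2]-tri((323.3,174),(279.8,220.5))[0][:2],axis=-1)<.04)
    if kz.sum(): print("knobtop",kz.sum(),np.median(P[kz],0))
c=np.load("top0.npz")["c"]; save("crop0.png",cv2.resize(c[160:320,190:460],None,fx=2.9,fy=2.9,interpolation=cv2.INTER_CUBIC))
E
```

```text
blockfoot [0.5156 0.1976 0.0062] 0.0005792869852438885
pivot [ 0.626  -0.112   0.0341] 0.0025817918306272935
slot [ 0.5338 -0.1066  0.0308] 0.0032114663304850374
knob [0.6834 0.0105 0.0891] 0.006483670551604492
cradle [ 0.5163 -0.1679 -0.0032] 0.0034429365966803342
top bench z -0.00020090597183508585
blocktop [0.5235 0.1868 0.0797]
blk 359 z 0.0809121556394552 c (0.517611026763916, 0.19488799571990967) 0.02259056270122528 mean [0.5174 0.1941 0.0808]
disc 3098 z 0.021105979281535237 c (0.5181699395179749, 0.19468677043914795) 0.07502439618110657 mean [0.5172 0.1939 0.0212]
lip 2034 z 0.0357580215837755 ((449.8805847167969, -160.75640869140625), (155.31753540039062, 65.43339538574219), 73.44236755371094)
knobtop 108 [0.6852 0.0108 0.0922]
side bench z 0.0017436544012063293
blocktop [0.5169 0.191  0.0835]
blk 477 z 0.081859849891609 c (0.5149809718132019, 0.19540105760097504) 0.023805050179362297 mean [0.5129 0.1995 0.0803]
disc 3228 z 0.02257421362501033 c (0.5161812901496887, 0.196318119764328) 0.07584086805582047 mean [0.5065 0.2079 0.0225]
lip 1280 z 0.03686973065078886 ((451.646240234375, -149.21206665039062), (177.12318420410156, 72.40922546386719), 75.4854507446289)
knobtop 120 [0.6812 0.0162 0.0905]
```

View pics/crop0.png

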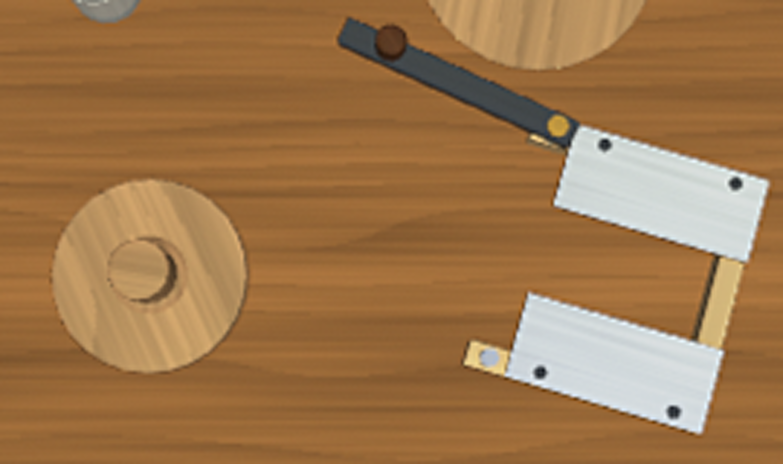

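The crop confirms it: the pale disc with the block is centred at crop (148,275). The cradle is at crop right and its mouth faces the blank. The bar is open a bit past 90°, with its knob at crop (391,42). Next I fit the cradle pose from both lips.

```bash
python3 - <<'E'
from h import *
np.set_printoptions(precision=4,suppress=True)
for n in("top","side"):
    s=np.load(n+"0.npz"); c,d,M=s["c"],s["d"],s["M"]; P=cloud(n,d,M); z=P[...,2]; hsv=cv2.cvtColor(c,cv2.COLOR_RGB2HSV)
    m=(hsv[...,1]<45)&(hsv[...,2]>150)&(np.linalg.norm(P[...,:2]-[.515,-.165],axis=-1)<.17)
    m&=(z>.025)&(z<.045)
    nl,lab,st,ce=cv2.connectedComponentsWithStats(m.astype(np.uint8)); C=[]
    for i in range(1,nl):
        if st[i,4]>300:
            # intersect pixel rays with z=36mm
            v,u=np.nonzero(lab==i); Q=np.array([at_z(n,(a,b),.036,M)[:2] for a,b in zip(u,v)]); r=cv2.minAreaRect((Q*1000).astype(np.float32)); print(n,st[i,4],np.median(P[lab==i][:,2]),r); C.append(np.array(r[0])/1000)
    if len(C)==2:
        C.sort(key=lambda a:a[0]); dx=C[1]-C[0]; yaw=np.arctan2(dx[1],dx[0]); ex=np.array([np.cos(yaw),np.sin(yaw)]); ey=np.array([-ex[1],ex[0]])
        mid=(C[0]+C[1])/2; o=mid+ey*.0175
        print("sep",np.linalg.norm(dx),"yaw",np.degrees(yaw),"origin",o,"pivot",o+.091*ex+.075*ey,"slot",o+.06*ey)
        for k,p in(("blank",(.517,.1945)),("knob",(.684,.0125))): w=np.array(p)-o; print(k,"in cradle",w@ex,w@ey)
E
```

```text
top 1971 0.03577321496767216 ((580.1273193359375, -198.92742919921875), (154.576171875, 65.62995147705078), 73.4579849243164)Traceback (most recent call last):
  File "<stdin>", line 11, in <module>
  File "h.py", line 14, in at_z
    def at_z(n,uv,z,M): o,r=ray(n,uv,M); return o+r*(z-o[2])/r[2]
                            ~~~^^^^^^^^
  File "h.py", line 12, in ray
    f,cx,cy,_=K(n); d=np.array([(uv[0]-cx)/f,(uv[1]-cy)/f,1]); return M[:3,3],M[:3,:3]@d
              ~^^^
  File "h.py", line 5, in K
    i=imaging.camera_info(n); f=240/np.tan(np.radians(i["vertical_fov"]/2)); return f,i["cx"],i["cy"],i
ValueError: time passes only in moves, steps and waits
```

The cradle origin is about (0.520, -0.163) with yaw about -16.4°. The lip spacing of 136 mm matches what the text gives. I move above the blank with the fingers closing along the cradle's y.

```bash
python3 -m jog '[{"rotation":[0,0,-38],"translation":[318,707,0],"grip":85},{"rotation":[0,0,-38],"translation":[318,707,0],"grip":85},{"rotation":[0,0,-38],"translation":[318,707,0],"grip":85},{"rotation":[0,0,-38],"translation":[318,707,0],"grip":85},{"rotation":[0,0,-38],"translation":[318,707,0],"grip":85},{"rotation":[0,0,-38],"translation":[318,707,0],"grip":85},{"rotation":[0,0,-38],"translation":[318,707,0],"grip":85},{"rotation":[0,0,-38],"translation":[318,707,0],"grip":85},{"rotation":[0,0,-38],"translation":[318,707,0],"grip":85},{"rotation":[0,0,-38],"translation":[318,707,0],"grip":85},{"rotation":[0,0,-38],"translation":[318,707,0],"grip":85},{"rotation":[0,0,-38],"translation":[318,707,0],"grip":85},{"rotation":[0,0,-38],"translation":[318,707,0],"grip":85},{"rotation":[0,0,-38],"translation":[318,707,0],"grip":85},{"rotation":[0,0,-38],"translation":[318,707,0],"grip":85},{"rotation":[0,0,-38],"translation":[318,707,0],"grip":85},{"rotation":[0,0,-38],"translation":[318,707,0],"grip":85},{"rotation":[0,0,-38],"translation":[318,707,0],"grip":85},{"rotation":[0,0,-38],"translation":[318,707,0],"grip":85},{"rotation":[0,0,-38],"translation":[318,707,0],"grip":85}]' 60
python3 - <<'E'
import re
s=open("h.py").read()
s=s.replace("def K(n):\n    i=imaging.camera_info(n);","import functools\n@functools.lru_cache\ndef K(n):\n    i=imaging.camera_info(n);").replace("    i=imaging.camera_info(n)\n    if","    i=K(n)[3]\n    if")
open("h.py","w").write(s)
E
python3 - <<'E'
from h import *
o=readout.get_obs(); M=T("wrist",o); c,d=imaging.camera("wrist"); save("w1.png",c); P=cloud("wrist",d,M); z=P[...,2]
print(o["ee_pos"],o["tcp_rot"],o["q"])
near=np.linalg.norm(P[...,:2]-[.517,.1945],axis=-1)
for nm,m in(("blk",(near<.05)&(z>.074)&(z<.1)),("disc",(near<.1)&(z>.015)&(z<.027)),("bench",(near<.2)&(near>.1)&(z<.01))):
    q=P[m]; print(nm,m.sum())
    if len(q): print(np.median(q[:,2]),cv2.minEnclosingCircle(q[:,:2].astype(np.float32)),q.mean(0))
E
```

```text
time: 2.9
ee_pos: [0.4402, -0.0923, 0.2314]
tcp_rot: [-177.9, 0.1, -13.1]
wrist_force: [-0.1, 0.6, -0.3]
opening: 0.0851
grasp_force: 0.0
[ 0.44024586 -0.09228447  0.23138234] [-1.77857485e+02  6.56747587e-02 -1.31385014e+01] [-13.19619575  -8.60371355  -3.16494659  95.50660011   2.14244824
 179.94226528]
blk 0
disc 9796
0.02131975341453554 ((0.5164384841918945, 0.190444678068161), 0.07402415573596954) [0.50755575 0.16175258 0.02129527]
bench 48515
-0.000637252110427533 ((0.49629420042037964, 0.1686038374900818), 0.19722376763820648) [ 0.50530863  0.09493889 -0.00059812]
```

Joint 6 reached its range limit. Half a turn further gives the same grasp, so I go to yaw 163.6.

```bash
python3 -m jog '[{"rotation":[0,0,60],"translation":[40,140,0],"grip":85},{"rotation":[0,0,60],"translation":[40,140,0],"grip":85},{"rotation":[0,0,60],"translation":[40,140,0],"grip":85},{"rotation":[0,0,60],"translation":[40,140,0],"grip":85},{"rotation":[0,0,60],"translation":[40,140,0],"grip":85},{"rotation":[0,0,60],"translation":[40,140,0],"grip":85},{"rotation":[0,0,60],"translation":[40,140,0],"grip":85},{"rotation":[0,0,120],"translation":[77,287,0],"grip":85},{"rotation":[0,0,120],"translation":[77,287,0],"grip":85},{"rotation":[0,0,120],"translation":[77,287,0],"grip":85},{"rotation":[0,0,120],"translation":[77,287,0],"grip":85},{"rotation":[0,0,120],"translation":[77,287,0],"grip":85},{"rotation":[0,0,120],"translation":[77,287,0],"grip":85},{"rotation":[0,0,120],"translation":[77,287,0],"grip":85},{"rotation":[0,0,120],"translation":[77,287,0],"grip":85},{"rotation":[0,0,120],"translation":[77,287,0],"grip":85}]'
python3 - <<'E'
from h import *
o=readout.get_obs(); print(o["q"])
C=R.from_euler("xyz",o["tcp_rot"],degrees=True); D=R.from_euler("xyz",[180,0,163.6],degrees=True); print((D*C.inv()).as_rotvec(degrees=True), (np.array([.517,.1945,.231])-o["ee_pos"])*1000)
E
```

```text
time: 4.55
ee_pos: [0.5171, 0.1948, 0.2314]
tcp_rot: [-177.9, 0.1, 106.6]
wrist_force: [-0.3, -0.1, 0.3]
opening: 0.0849
grasp_force: 0.0
[2.05979677e+01 7.57264601e+00 1.28783564e+01 9.74474643e+01
 8.25820905e-02 9.39820545e+01]
[ 1.63092172 -1.52714331 56.97875786] [-0.08897338 -0.27886686 -0.3549958 ]
```

```bash
python3 -m jog '[{"rotation":[1.6,-1.5,57],"translation":[0,0,0],"grip":85},{"rotation":[1.6,-1.5,57],"translation":[0,0,0],"grip":85},{"rotation":[1.6,-1.5,57],"translation":[0,0,0],"grip":85},{"rotation":[1.6,-1.5,57],"translation":[0,0,0],"grip":85},{"rotation":[1.6,-1.5,57],"translation":[0,0,0],"grip":85},{"rotation":[1.6,-1.5,57],"translation":[0,0,0],"grip":85},{"rotation":[1.6,-1.5,57],"translation":[0,0,0],"grip":85},{"rotation":[1.6,-1.5,57],"translation":[0,0,0],"grip":85},{"rotation":[1.6,-1.5,57],"translation":[0,0,0],"grip":85}]'
python3 - <<'E'
from h import *
o=readout.get_obs(); M=T("wrist",o); c,d=imaging.camera("wrist"); save("w2.png",c); P=cloud("wrist",d,M); z=P[...,2]
print(o["ee_pos"],o["tcp_rot"])
near=np.linalg.norm(P[...,:2]-[.517,.1945],axis=-1)
for nm,m in(("blk",(near<.04)&(z>.074)&(z<.09)),("disc",(near<.1)&(z>.015)&(z<.027)),("bench",(near<.2)&(near>.1)&(z<.01))):
    q=P[m]; print(nm,m.sum())
    if len(q): print(np.median(q[:,2]),cv2.minEnclosingCircle(q[:,:2].astype(np.float32)),q.mean(0))
E
```

```text
time: 5.45
ee_pos: [0.5171, 0.1946, 0.2314]
tcp_rot: [-180.0, 0.0, 163.6]
wrist_force: [0.2, -0.9, -0.1]
opening: 0.0853
grasp_force: 0.0
[0.51709892 0.19464186 0.23142759] [-1.79964920e+02  9.43198709e-03  1.63565813e+02]
blk 2790
0.08123964108578824 ((0.5193471312522888, 0.19720226526260376), 0.022467583417892456) [0.5182643  0.19753197 0.08114109]
disc 18950
0.02139881551758463 ((0.5193918943405151, 0.19680532813072205), 0.07520710676908493) [0.51398895 0.1986819  0.02146285]
bench 101700
-0.0006054215889135239 ((0.5170130133628845, 0.19449006021022797), 0.2000734508037567) [ 0.50073855  0.19997928 -0.00059058]
```

View pics/w2.png

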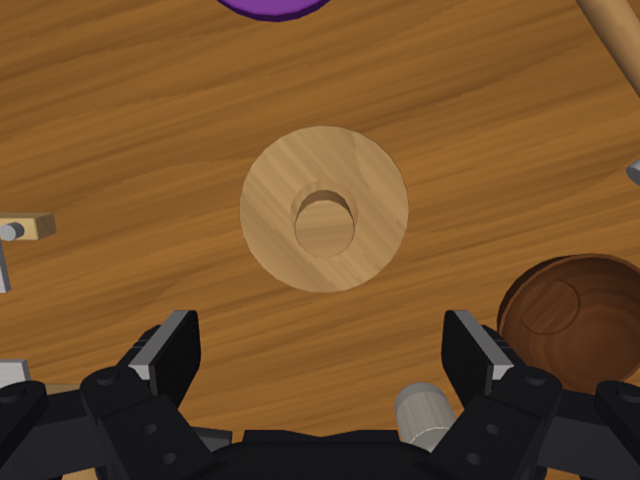

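The wrist view has the pale blank centred at (324,210), with its block top at (325,228) and the fingers clear. The block's top measures z = 81 mm and its centre about (0.5185, 0.196). I go down and grip.

```bash
python3 -m jog '[{"rotation":[0,0,0],"translation":[1.5,1.5,-45],"grip":85},{"rotation":[0,0,0],"translation":[1.5,1.5,-90],"grip":85},{"rotation":[0,0,0],"translation":[1.5,1.5,-130],"grip":85},{"rotation":[0,0,0],"translation":[1.5,1.5,-160],"grip":85},{"rotation":[0,0,0],"translation":[1.5,1.5,-185],"grip":85},{"rotation":[0,0,0],"translation":[1.5,1.5,-185],"grip":85},{"rotation":[0,0,0],"translation":[1.5,1.5,-185],"grip":60},{"rotation":[0,0,0],"translation":[1.5,1.5,-185],"grip":40},{"rotation":[0,0,0],"translation":[1.5,1.5,-185],"grip":40},{"rotation":[0,0,0],"translation":[1.5,1.5,-185],"grip":40},{"rotation":[0,0,0],"translation":[1.5,1.5,-185],"grip":40},{"rotation":[0,0,0],"translation":[1.5,1.5,-185],"grip":40},{"rotation":[0,0,0],"translation":[1.5,1.5,-185],"grip":40}]' 40
python3 - <<'E'
from h import *
s=np.load("top0.npz")
ex=np.array([np.cos(np.radians(-16.4)),np.sin(np.radians(-16.4))]);ey=np.array([-ex[1],ex[0]]);o=np.array([.5199,-.1631]);p=readout.get_obs()["ee_pos"][:2]
print(((p-o)@ex,(p-o)@ey), [((o+y*ey)-p)*1000 for y in(.2,.12,.0)])
E
```

```text
time: 6.8
ee_pos: [0.5196, 0.1966, 0.0484]
tcp_rot: [179.9, 0.2, 163.8]
wrist_force: [-1.3, -0.6, 6.8]
opening: 0.0439
grasp_force: 40.8
(np.float64(-0.10185422625369144), np.float64(0.3449905746401147)) [array([  56.77333254, -167.84915505]), array([  34.18601599, -244.59427302]), array([ 3.0504117e-01, -3.5971195e+02])]
```

```bash
python3 -m jog '[{"rotation":[0,0,0],"translation":[2,-6,1],"grip":40},{"rotation":[0,0,0],"translation":[7,-20,1],"grip":40},{"rotation":[0,0,0],"translation":[13,-38,1],"grip":40},{"rotation":[0,0,0],"translation":[20,-58,1],"grip":40},{"rotation":[0,0,0],"translation":[27,-78,1],"grip":40},{"rotation":[0,0,0],"translation":[34,-98,1],"grip":40},{"rotation":[0,0,0],"translation":[40,-118,1],"grip":40},{"rotation":[0,0,0],"translation":[47,-138,1],"grip":40},{"rotation":[0,0,0],"translation":[53,-155,1],"grip":40},{"rotation":[0,0,0],"translation":[57,-168,1],"grip":40},{"rotation":[0,0,0],"translation":[57,-168,1],"grip":40},{"rotation":[0,0,0],"translation":[57,-168,1],"grip":40}]'
python3 - <<'E'
from h import *
np.set_printoptions(precision=4,suppress=True)
o=readout.get_obs(); M=T("wrist",o); c,d=imaging.camera("wrist"); save("w3.png",c); P=cloud("wrist",d,M)
print(o["ee_pos"],o["tcp_rot"])
c2,d2=imaging.camera("top"); save("top3.png",c2); Mt=T("top"); Pt=cloud("top",d2,Mt); hsv=cv2.cvtColor(c2,cv2.COLOR_RGB2HSV); z=Pt[...,2]
m=(hsv[...,1]<45)&(hsv[...,2]>150)&(np.linalg.norm(Pt[...,:2]-[.515,-.165],axis=-1)<.17)&(z>.025)&(z<.045)
nl,lab,st,ce=cv2.connectedComponentsWithStats(m.astype(np.uint8))
for i in range(1,nl):
    if st[i,4]>300:
        v,u=np.nonzero(lab==i); Q=np.array([at_z("top",(a,b),.036,Mt)[:2] for a,b in zip(u,v)]); print(st[i,4],cv2.minAreaRect((Q*1000).astype(np.float32)))
E
```

```text
time: 8.0
ee_pos: [0.5767, 0.0264, 0.0485]
tcp_rot: [-179.9, 0.2, 163.8]
wrist_force: [-0.2, -6.2, 4.5]
opening: 0.044
grasp_force: 41.9
[0.5767 0.0264 0.0485] [-179.8893    0.1718  163.756 ]
1971 ((580.1707153320312, -198.9403076171875), (154.576171875, 65.53939819335938), 73.4579849243164)
2037 ((449.9742736816406, -160.3253173828125), (154.3682403564453, 66.04148864746094), 73.76778411865234)
```

View pics/w3.png

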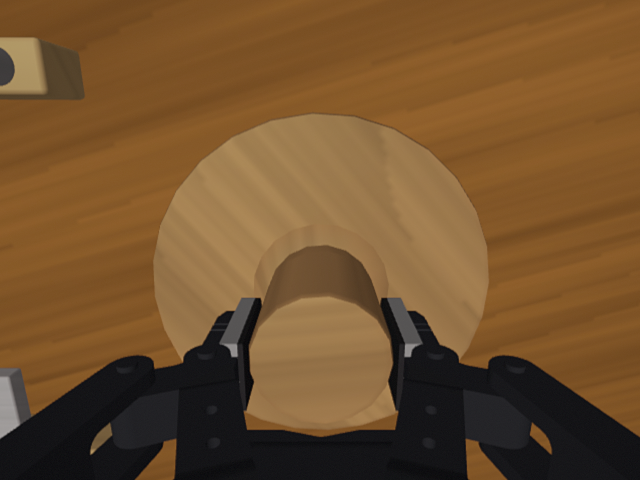

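View pics/top3.png

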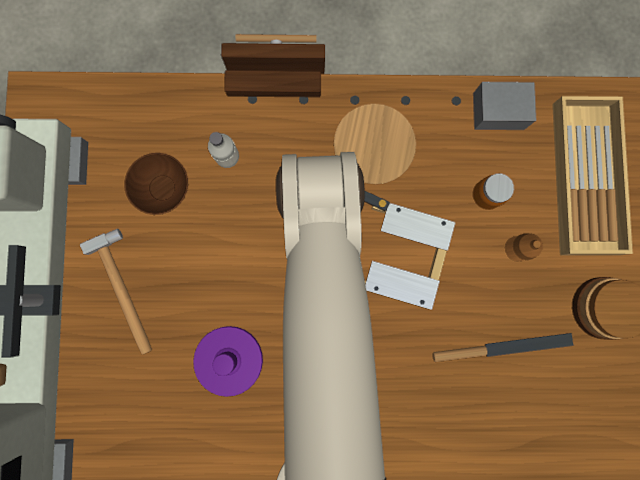

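The grip holds: the block top is between the pads at (320,355), and the top view shows the bystanders unmoved. The remaining way is (-55, -188) mm along the cradle's axis. I slide in and stop just short of home.

```bash
python3 -m jog '[{"rotation":[0,0,0],"translation":[-3,-10,0],"grip":40},{"rotation":[0,0,0],"translation":[-7,-24,0],"grip":40},{"rotation":[0,0,0],"translation":[-11,-38,0],"grip":40},{"rotation":[0,0,0],"translation":[-15,-52,0],"grip":40},{"rotation":[0,0,0],"translation":[-19,-65,0],"grip":40},{"rotation":[0,0,0],"translation":[-22,-76,0],"grip":40},{"rotation":[0,0,0],"translation":[-25,-87,0],"grip":40},{"rotation":[0,0,0],"translation":[-28,-97,0],"grip":40},{"rotation":[0,0,0],"translation":[-31,-107,0],"grip":40},{"rotation":[0,0,0],"translation":[-34,-117,0],"grip":40},{"rotation":[0,0,0],"translation":[-37,-127,0],"grip":40},{"rotation":[0,0,0],"translation":[-40,-137,0],"grip":40},{"rotation":[0,0,0],"translation":[-43,-147,0],"grip":40},{"rotation":[0,0,0],"translation":[-46,-157,0],"grip":40},{"rotation":[0,0,0],"translation":[-49,-167,0],"grip":40},{"rotation":[0,0,0],"translation":[-51,-174,0],"grip":40},{"rotation":[0,0,0],"translation":[-52,-178,0],"grip":40},{"rotation":[0,0,0],"translation":[-52,-178,0],"grip":40}]'
```

```text
time: 9.9
ee_pos: [0.5239, -0.1505, 0.0484]
tcp_rot: [-180.0, 0.1, 163.8]
wrist_force: [0.9, 1.1, 5.8]
opening: 0.0444
grasp_force: 42.0
```

```bash
python3 -m jog '[{"rotation":[0,0,0],"translation":[-1,-3,0],"grip":40},{"rotation":[0,0,0],"translation":[-1.5,-5,0],"grip":40},{"rotation":[0,0,0],"translation":[-2,-7,0],"grip":40},{"rotation":[0,0,0],"translation":[-2.6,-9,0],"grip":40},{"rotation":[0,0,0],"translation":[-2.6,-9,0],"grip":40}]'
python3 -m jog '[{"rotation":[0,0,0],"translation":[-0.4,-1.5,0],"grip":40},{"rotation":[0,0,0],"translation":[-0.8,-3,0],"grip":40},{"rotation":[0,0,0],"translation":[-0.8,-3,0],"grip":40}]'
```

```text
time: 10.4
ee_pos: [0.5215, -0.1589, 0.0484]
tcp_rot: [180.0, 0.1, 163.9]
wrist_force: [1.6, 4.4, 5.7]
opening: 0.044
grasp_force: 42.0
time: 10.7
ee_pos: [0.5209, -0.1611, 0.0485]
tcp_rot: [179.9, 0.1, 163.9]
wrist_force: [2.8, 9.2, 6.4]
opening: 0.0443
grasp_force: 42.2
```

```bash
python3 -m jog '[{"rotation":[0,0,0],"translation":[-0.3,-1,0],"grip":40},{"rotation":[0,0,0],"translation":[-0.6,-2,0],"grip":40},{"rotation":[0,0,0],"translation":[-0.6,-2,0],"grip":40}]'
python3 -m jog '[{"rotation":[0,0,0],"translation":[-0.3,-1,0],"grip":40},{"rotation":[0,0,0],"translation":[-0.6,-2,0],"grip":40},{"rotation":[0,0,0],"translation":[-0.6,-2,0],"grip":40}]'
```

```text
time: 11.0
ee_pos: [0.5208, -0.1614, 0.0488]
tcp_rot: [179.7, 0.1, 164.0]
wrist_force: [4.6, 18.7, 9.6]
opening: 0.0439
grasp_force: 42.3
time: 11.3
ee_pos: [0.5208, -0.1617, 0.0491]
tcp_rot: [179.4, 0.1, 164.0]
wrist_force: [5.4, 27.5, 11.1]
opening: 0.0439
grasp_force: 42.8
```

Contact is firm at the predicted home position. I ease off, release and rise.

```bash
python3 -m jog '[{"rotation":[0,0,0],"translation":[0.6,2,0],"grip":40},{"rotation":[0,0,0],"translation":[0.9,3,0],"grip":40},{"rotation":[0,0,0],"translation":[0.9,3,0],"grip":85},{"rotation":[0,0,0],"translation":[0.9,3,0],"grip":85},{"rotation":[0,0,0],"translation":[0.9,3,0],"grip":85},{"rotation":[0,0,0],"translation":[0.9,3,0],"grip":85},{"rotation":[0,0,0],"translation":[0.9,3,0],"grip":85},{"rotation":[0,0,0],"translation":[0.9,3,20],"grip":85},{"rotation":[0,0,0],"translation":[0.9,3,60],"grip":85},{"rotation":[0,0,0],"translation":[0.9,3,110],"grip":85},{"rotation":[0,0,0],"translation":[0.9,3,150],"grip":85},{"rotation":[0,0,0],"translation":[0.9,3,190],"grip":85},{"rotation":[0,0,0],"translation":[0.9,3,190],"grip":85}]'
python3 - <<'E'
from h import *
np.set_printoptions(precision=4,suppress=True)
o=readout.get_obs(); M=T("wrist",o); c,d=imaging.camera("wrist"); save("w4.png",c); P=cloud("wrist",d,M); z=P[...,2]
near=np.linalg.norm(P[...,:2]-[.521,-.161],axis=-1)
q=P[(near<.05)&(z>.074)&(z<.09)]; print(len(q),cv2.minEnclosingCircle(q[:,:2].astype(np.float32)),np.median(q[:,2]))
for n in("catch_knob","catch_pivot"): print(n,spotter.mark_of("wrist",n))
E
```

```text
time: 12.6
ee_pos: [0.5213, -0.1633, 0.2433]
tcp_rot: [-179.9, 0.5, 163.9]
wrist_force: [0.6, 0.2, -0.1]
opening: 0.0849
grasp_force: 0.0
2632 ((0.5208103656768799, -0.16005723178386688), 0.022621067240834236) 0.08127434761729072
catch_knob [{'uv': [577.5, 353.1], 'confidence': 0.88}]
catch_pivot [{'uv': [404.5, 309.2], 'confidence': 0.85}]
```

View pics/w4.png

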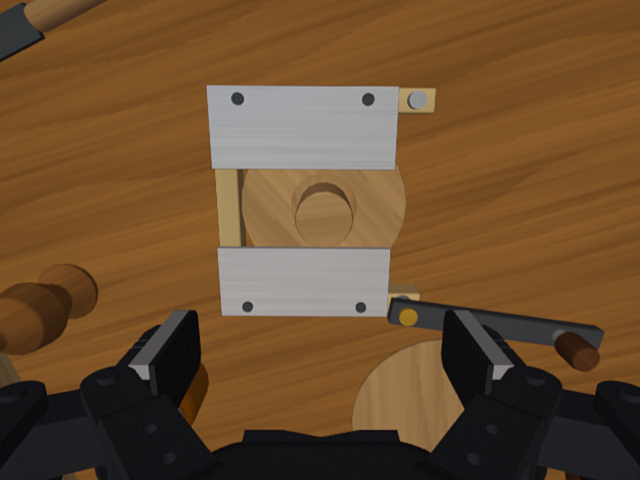

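The blank sits between the lips. Its rim meets the back stop at (242,205), its block is at (324,215), and the knob is at (577,350). I check the fit and measure the knob and pivot in this same view.

```bash
python3 - <<'E'
from h import *
np.set_printoptions(precision=4,suppress=True)
o=readout.get_obs(); M=T("wrist",o); c,d=imaging.camera("wrist"); P=cloud("wrist",d,M); z=P[...,2]; hsv=cv2.cvtColor(c,cv2.COLOR_RGB2HSV)
m=(hsv[...,1]<45)&(hsv[...,2]>150)&(z>.029)&(z<.043); m[318:]=0
nl,lab,st,ce=cv2.connectedComponentsWithStats(m.astype(np.uint8)); C=[]
for i in range(1,nl):
    if st[i,4]>2000:
        v,u=np.nonzero(lab==i); r=cv2.minAreaRect((P[lab==i][:,:2]*1000).astype(np.float32)); print(st[i,4],np.median(z[lab==i]),r); C.append(np.array(r[0])/1000)
C.sort(key=lambda a:a[0]); dx=C[1]-C[0]; yaw=np.arctan2(dx[1],dx[0]); ex=np.array([np.cos(yaw),np.sin(yaw)]); ey=np.array([-ex[1],ex[0]]); og=(C[0]+C[1])/2+ey*.0175
near=np.linalg.norm(P[...,:2]-[.521,-.161],axis=-1)
b=np.array(cv2.minEnclosingCircle(P[(near<.05)&(z>.074)&(z<.09)][:,:2].astype(np.float32))[0])
# disc rim: leftmost edge along slot
q=P[(near<.09)&(z>.017)&(z<.026)][:,:2]; q=q[abs((q-og)@ex)<.012]; t=(q-og)@ey
s=P[(near<.12)&(abs((P[...,:2]-og)@ex)<.012)&(z>.027)&(z<.04)][:,:2]; ts=(s-og)@ey
print("sep",np.linalg.norm(dx),"yaw",np.degrees(yaw),"origin",og,"blank in cradle",(b-og)@ex,(b-og)@ey,"rim y",t.min(),t.max(),"stop y",np.percentile(ts,[1,99]) if len(ts) else None)
k=P[(z>.085)&(z<.1)&(np.linalg.norm(P[...,:2]-[.684,.0125],axis=-1)<.04)]; print("knob",len(k),k[:,:2].min(0),k[:,:2].max(0),np.median(k,0))
piv=og+.091*ex+.075*ey; print("pivot",piv)
print("knob mark at .08",at_z("wrist",(577.5,353.1),.08,M),"pivot mark at .055",at_z("wrist",(404.5,309.2),.055,M))
kk=np.median(k,0)[:2] if len(k) else np.array([.6845,.0125]); w=kk-piv; print("r",np.linalg.norm(w),"catch",np.pi-np.arctan2(w@ey,w@ex))
E
```

```text
15395 0.035372150692666804 ((450.97900390625, -157.9981689453125), (154.2071533203125, 64.83830261230469), 73.4238052368164)
10524 0.035397486839581355 ((579.1376953125, -195.93008422851562), (154.44281005859375, 60.40896987915039), 73.76628875732422)
sep 0.1336543316919228 yaw -16.487496952017796 origin [ 0.52   -0.1602] blank in cradle 0.0006272113611377714 7.073480155585955e-05 rim y -0.0874233929542954 0.07491942131222877 stop y [-0.0937  0.0207]
knob 775 [0.6763 0.0004] [0.6998 0.0235] [0.6854 0.0108 0.0926]
pivot [ 0.6286 -0.1141]
knob mark at .08 [0.6807 0.01   0.08  ] pivot mark at .055 [ 0.6158 -0.115   0.055 ]
r 0.1371750819347778 catch 1.7100459830118373
```

The blank is home, within 1 mm of the cradle origin. The pivot is at about (0.630, -0.1145) and the knob at about (0.688, 0.012): radius 139 mm, catch at 1.71 rad. I go above the knob with the fingers closing along its path.

```bash
python3 -m jog '[{"rotation":[0,0,-50],"translation":[80,85,0],"grip":85},{"rotation":[0,0,-50],"translation":[80,85,0],"grip":85},{"rotation":[0,0,-50],"translation":[80,85,0],"grip":85},{"rotation":[0,0,-50],"translation":[80,85,0],"grip":85},{"rotation":[0,0,-50],"translation":[80,85,0],"grip":85},{"rotation":[0,0,-98],"translation":[167,175,0],"grip":60},{"rotation":[0,0,-98],"translation":[167,175,0],"grip":60},{"rotation":[0,0,-98],"translation":[167,175,0],"grip":60},{"rotation":[0,0,-98],"translation":[167,175,0],"grip":60},{"rotation":[0,0,-98],"translation":[167,175,0],"grip":60},{"rotation":[0,0,-98],"translation":[167,175,0],"grip":60},{"rotation":[0,0,-98],"translation":[167,175,0],"grip":60},{"rotation":[0,0,-98],"translation":[167,175,0],"grip":60},{"rotation":[0,0,-98],"translation":[167,175,0],"grip":60}]' 25
python3 - <<'E'
from h import *
np.set_printoptions(precision=4,suppress=True)
o=readout.get_obs(); M=T("wrist",o); c,d=imaging.camera("wrist"); save("w5.png",c); P=cloud("wrist",d,M); z=P[...,2]
k=P[(z>.088)&(z<.1)&(np.linalg.norm(P[...,:2]-[.688,.012],axis=-1)<.03)]; print("knob",len(k),cv2.minEnclosingCircle(k[:,:2].astype(np.float32)),np.median(k,0),o["q"],o["ee_pos"])
E
```

```text
time: 14.2
ee_pos: [0.6866, 0.0122, 0.2362]
tcp_rot: [-179.9, 0.1, 66.0]
wrist_force: [0.1, 0.1, 1.2]
opening: 0.0602
grasp_force: 0.0
knob 811 ((0.6882870197296143, 0.012764306738972664), 0.011959641240537167) [0.6887 0.0137 0.093 ] [  1.015   25.9288  36.1572 100.3732   0.0037 115.0203] [0.6866 0.0122 0.2362]
```

View pics/w5.png

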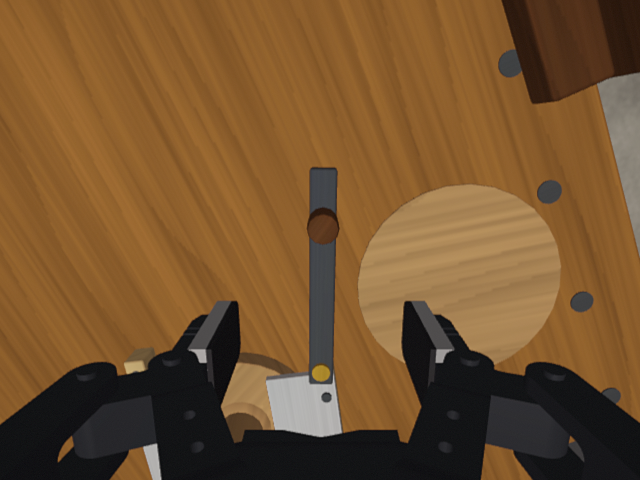

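The knob is at (323,226), on the finger centre line, and the bar leads to the pivot at (321,373). I go down and grip the knob lightly.

```bash
python3 -m jog '[{"rotation":[0,0,0],"translation":[1.5,0.5,-40],"grip":60},{"rotation":[0,0,0],"translation":[1.5,0.5,-80],"grip":60},{"rotation":[0,0,0],"translation":[1.5,0.5,-120],"grip":60},{"rotation":[0,0,0],"translation":[1.5,0.5,-150],"grip":60},{"rotation":[0,0,0],"translation":[1.5,0.5,-170],"grip":60},{"rotation":[0,0,0],"translation":[1.5,0.5,-170],"grip":60},{"rotation":[0,0,0],"translation":[1.5,0.5,-170],"grip":40},{"rotation":[0,0,0],"translation":[1.5,0.5,-170],"grip":20},{"rotation":[0,0,0],"translation":[1.5,0.5,-170],"grip":20},{"rotation":[0,0,0],"translation":[1.5,0.5,-170],"grip":20},{"rotation":[0,0,0],"translation":[1.5,0.5,-170],"grip":20}]' 25
python3 - <<'E'
from h import *
o=readout.get_obs(); p=o["ee_pos"][:2]; pv=np.array([.630,-.1145])
w=p-pv; print(np.linalg.norm(w),np.degrees(np.arctan2(w[1],w[0])),o["tcp_rot"])
for a in range(7,99,7):
    x=R.from_euler("z",a,degrees=True).as_matrix()[:2,:2]@w-w; print(a,np.round(x*1000,1))
a=98;print(a,(R.from_euler("z",a,degrees=True).as_matrix()[:2,:2]@w-w)*1000)
E
```

```text
time: 15.35
ee_pos: [0.6893, 0.0128, 0.0694]
tcp_rot: [179.9, -0.1, 65.9]
wrist_force: [0.8, 0.2, 6.3]
opening: 0.0231
grasp_force: 24.8
0.14042042596724902 65.01048747419195 [ 1.79884250e+02 -6.48533185e-02  6.58755430e+01]
7 [-16.    6.3]
14 [-32.6  10.6]
21 [-49.6  12.8]
28 [-66.7  13. ]
35 [-83.7  11. ]
42 [-100.4    7. ]
49 [-116.5    1. ]
56 [-131.7   -6.9]
63 [-145.8  -16.6]
70 [-158.6  -28. ]
77 [-170.   -40.8]
84 [-179.7  -55. ]
91 [-187.6  -70.2]
98 [-193.6  -86.2]
98 [-193.61317447  -86.24460678]
```

Radius 140.4 mm matches the 140 mm given. I swing to about 91° in two calls.

```bash
python3 -m jog '[{"rotation":[0,0,3.5],"translation":[-8,3.3,0],"grip":20},{"rotation":[0,0,7],"translation":[-16,6.3,0],"grip":20},{"rotation":[0,0,14],"translation":[-32.6,10.6,0],"grip":20},{"rotation":[0,0,21],"translation":[-49.6,12.8,0],"grip":20},{"rotation":[0,0,28],"translation":[-66.7,13,0],"grip":20},{"rotation":[0,0,35],"translation":[-83.7,11,0],"grip":20},{"rotation":[0,0,42],"translation":[-100.4,7,0],"grip":20},{"rotation":[0,0,49],"translation":[-116.5,1,0],"grip":20},{"rotation":[0,0,49],"translation":[-116.5,1,0],"grip":20}]'
```

```text
time: 16.25
ee_pos: [0.5713, 0.0134, 0.0694]
tcp_rot: [179.9, 0.1, 115.1]
wrist_force: [0.2, 1.7, 5.6]
opening: 0.0234
grasp_force: 25.1
```

```bash
python3 -m jog '[{"rotation":[0,0,7],"translation":[-15.2,-7.9,0],"grip":20},{"rotation":[0,0,14],"translation":[-29.3,-17.6,0],"grip":20},{"rotation":[0,0,21],"translation":[-42.1,-29,0],"grip":20},{"rotation":[0,0,28],"translation":[-53.5,-41.8,0],"grip":20},{"rotation":[0,0,35],"translation":[-63.2,-56,0],"grip":20},{"rotation":[0,0,42],"translation":[-71.1,-71.2,0],"grip":20},{"rotation":[0,0,45],"translation":[-74,-78,0],"grip":20},{"rotation":[0,0,47],"translation":[-75.5,-82.5,0],"grip":20},{"rotation":[0,0,47],"translation":[-75.5,-82.5,0],"grip":20}]'
```

```text
time: 17.15
ee_pos: [0.4963, -0.0692, 0.0693]
tcp_rot: [-180.0, 0.1, 161.9]
wrist_force: [-6.4, 1.6, 10.6]
opening: 0.0229
grasp_force: 25.7
```

```bash
python3 -m jog '[{"rotation":[0,0,1],"translation":[-0.6,-2,0],"grip":20},{"rotation":[0,0,2],"translation":[-1.2,-4,0],"grip":20},{"rotation":[0,0,2],"translation":[-1.2,-4,0],"grip":20}]'
python3 -m jog '[{"rotation":[0,0,0],"translation":[-0.6,-2,0],"grip":20},{"rotation":[0,0,0],"translation":[-0.9,-3,0],"grip":20},{"rotation":[0,0,0],"translation":[-0.9,-3,0],"grip":20}]'
```

```text
time: 17.45
ee_pos: [0.4951, -0.0729, 0.0693]
tcp_rot: [-180.0, 0.1, 163.9]
wrist_force: [-6.7, 1.1, 11.0]
opening: 0.023
grasp_force: 25.7
time: 17.75
ee_pos: [0.4945, -0.075, 0.0693]
tcp_rot: [179.9, 0.1, 163.9]
wrist_force: [-6.0, 6.0, 10.9]
opening: 0.0234
grasp_force: 25.7
```

```bash
python3 -m jog '[{"rotation":[0,0,0],"translation":[-0.6,-2,0],"grip":20},{"rotation":[0,0,0],"translation":[-0.9,-3,0],"grip":20},{"rotation":[0,0,0],"translation":[-0.9,-3,0],"grip":20}]'
```

```text
time: 18.05
ee_pos: [0.4944, -0.0752, 0.0693]
tcp_rot: [179.6, 0.1, 164.0]
wrist_force: [-1.1, 23.3, 9.5]
opening: 0.0233
grasp_force: 26.3
```

The bar is hard against its shut stop. I ease off, release, rise and look.

```bash
python3 -m jog '[{"rotation":[0,0,0],"translation":[0.6,2,0],"grip":20},{"rotation":[0,0,0],"translation":[0.6,2,0],"grip":60},{"rotation":[0,0,0],"translation":[0.6,2,0],"grip":60},{"rotation":[0,0,0],"translation":[0.6,2,0],"grip":60},{"rotation":[0,0,0],"translation":[0.6,2,0],"grip":60},{"rotation":[0,0,0],"translation":[0.6,2,20],"grip":60},{"rotation":[0,0,0],"translation":[0.6,2,60],"grip":60},{"rotation":[0,0,0],"translation":[0.6,2,110],"grip":60},{"rotation":[0,0,0],"translation":[0.6,-20,160],"grip":60},{"rotation":[0,0,0],"translation":[0.6,-50,180],"grip":60},{"rotation":[0,0,0],"translation":[0.6,-50,180],"grip":60}]'
python3 - <<'E'
from h import *
np.set_printoptions(precision=4,suppress=True)
o=readout.get_obs(); M=T("wrist",o); c,d=imaging.camera("wrist"); save("w6.png",c); P=cloud("wrist",d,M); z=P[...,2]
og=np.array([.521,-.1606]); a=np.radians(-16.4); ex=np.array([np.cos(a),np.sin(a)]);ey=np.array([-ex[1],ex[0]])
near=lambda p,r:np.linalg.norm(P[...,:2]-p,axis=-1)<r
b=np.array(cv2.minEnclosingCircle(P[near([.521,-.161],.045)&(z>.074)&(z<.09)][:,:2].astype(np.float32))[0])
k=np.array(cv2.minEnclosingCircle(P[near([.494,-.075],.03)&(z>.088)&(z<.1)][:,:2].astype(np.float32))[0])
for n,p in(("blank",b),("knob",k)): print(n,p,"cradle",(p-og)@ex,(p-og)@ey)
piv=og+.091*ex+.075*ey; w=k-piv; print("catch rad",np.pi-np.arctan2(w@ey,w@ex))
# bar direction from its own top surface (dark)
m=(z>.046)&(z<.06)&(c.max(-1)<110)&near(og+.075*ey,.12); m[320:]=0; q=(P[m][:,:2]*1000).astype(np.float32); print(cv2.minAreaRect(q))
E
```

```text
time: 19.15
ee_pos: [0.4951, -0.1315, 0.2512]
tcp_rot: [-179.9, 0.4, 163.7]
wrist_force: [0.0, 0.4, -0.1]
opening: 0.06
grasp_force: 0.0
blank [ 0.5206 -0.1601] cradle -0.0005309345360316152 0.000323766861563159
knob [ 0.496  -0.0748] cradle -0.04826434410813627 0.07527398983678303
catch rad 0.001967405835485714
((533.01904296875, -89.48454284667969), (126.62104034423828, 124.89070892333984), 25.132625579833984)
```

View pics/w6.png

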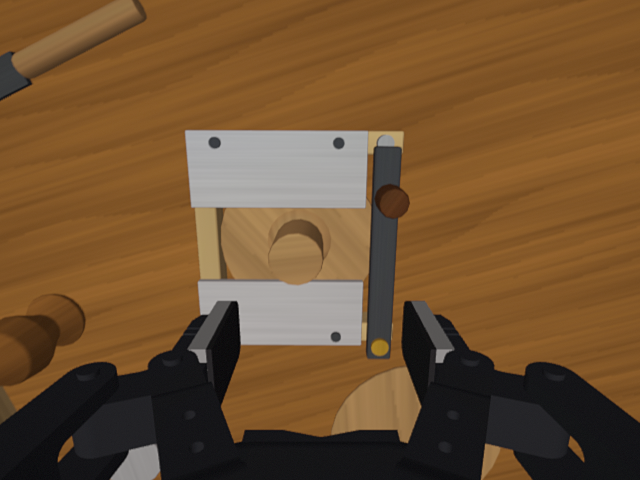

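The blank is home, with its block at (297,255). The bar lies shut across the mouth, its knob at (393,200) and the catch at about 0.00 rad. The robot is clear of everything, so I hand in.

```bash
python3 -c "
from workcell import bot; print(bot.job_done())"
```

```text
the job is handed in; nothing more can be done
None
```

The job is handed in: the blank is home against the back stop (measured within 1 mm), the catch bar is shut (about 0.00 rad), the arm touches nothing, and it took about 19 s; I moved none of the other things.

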